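Sort the tea things into their places on the walnut shelf

TASK

Tidy the shelf: stand the two stainless tea tins upright in the bamboo tray, one in each bay; lay the two chopstick rests flat in the white dish, one in each bay; and stand the sugar pot in the middle of the round bamboo coaster. Keep the sugar pot upright all the time so that nothing spills, and do not knock or shift the toothpick pot and the salt shaker.

Things in the scene. Friction and masses are not known exactly. Their poses are not given: they have to be found in the camera images.
- tall_tin_center (a point): Centre (38 mm above its underside) of the taller stainless tea tin: an upright capped cylinder, 48 mm in diameter, 76 mm high, loose. z is its upright axis; it looks the same at any yaw.
- short_tin_center (a point): Centre (28 mm above its underside) of the shorter stainless tea tin: an upright capped cylinder, 48 mm in diameter, 56 mm high, loose. z is its upright axis.
- white_rest_center (a point): Centre (8 mm above its underside) of the white ceramic chopstick rest: a bar 56 mm long (its y axis), 20 mm wide (its x axis), 13 mm high along the middle and 16 mm at the raised 10 mm long ends; z up. Loose, lying flat.
- wood_rest_center (a point): Centre (8 mm above its underside) of the pale wooden chopstick rest: same shape as the white one but 46 mm long (its y axis); 20 mm wide (x), 13 mm high along the middle and 16 mm at the ends; z up. Loose, lying flat.
- sugar_pot_center (a point): Centre (31 mm above its underside) of the sugar pot: a white ceramic cylinder 60 mm in diameter and 46 mm high under a shut steel flip-top lid (63 mm across, total height 62 mm). A thumb tab sticks out to 41 mm from the axis on its -y side and the hinge to 36 mm on its +y side, both about 46 to 51 mm up, so its x direction is free to grip across. z up. Loose, 0.18 to 0.37 kg.
- tea_tray: Fixed pale bamboo tray with two bays side by side along its y axis, 86 mm (x) by 167 mm (y) outside, walls and divider 5 mm thick and 15 mm high. Origin: centre of its underside, on the shelf surface; z up. Inner floor 5 mm up; bay centres at y = +40.5 and -40.5 mm (x = 0), each bay 76 by 76 mm inside. Home of the tea tins.
- rest_dish: Fixed white ceramic dish with two bays side by side along its y axis, 80 mm (x) by 156 mm (y) outside, walls and divider 4 mm thick and 9 mm high. Origin: centre of its underside, on the shelf surface; z up. Inner floor 4 mm up; bay centres at y = +38 and -38 mm (x = 0), each bay 72 by 72 mm inside. Home of the chopstick rests.
- coaster: Fixed flat round bamboo coaster, 100 mm in diameter, 7 mm thick. Origin: centre of its underside, on the shelf surface; z up. Home of the sugar pot.
- pick_pot: Bystander, to be left alone: a loose wooden toothpick pot, 32 mm in diameter, 60 mm high with the picks. Origin: centre of its underside.
- salt_shaker: Bystander, to be left alone: a loose blue ceramic salt shaker with a steel top, 33 mm in diameter, 50 mm high. Origin: centre of its underside.
There are look-alikes about, which are no part of the job. Of the things that look like the part that bears wood_rest_center, take the one that is nearest to the robot's base at the start. What is shaped like the part that bears white_rest_center but blue is not meant.

How it is judged (in metres and radians):
At the end, for the whole second after the job is handed in: Each tin upright (0.08 rad) on the floor of its own tea-tray bay; each rest flat (0.06 rad) on the floor of its own white-dish bay; either of a kind in either bay. Sugar pot upright (0.08 rad) on the coaster, its axis within 15 mm of the centre. All at rest (x of tall_tin_center in the frame of tea_tray between -0.016 and 0.016 m and z of tall_tin_center in the frame of tea_tray between 0.039 and 0.047 m and angle between each of tall_tin_center, short_tin_center, sugar_pot_center's own z axis and vertical below 0.08 rad and x of short_tin_center in the frame of tea_tray between -0.016 and 0.016 m and z of short_tin_center in the frame of tea_tray between 0.029 and 0.037 m and ((y of tall_tin_center in the frame of tea_tray between 0.0245 and 0.0565 m and y of short_tin_center in the frame of tea_tray between -0.0565 and -0.0245 m) or (y of tall_tin_center in the frame of tea_tray between -0.0565 and -0.0245 m and y of short_tin_center in the frame of tea_tray between 0.0245 and 0.0565 m)) and x of white_rest_center in the frame of rest_dish between -0.028 and 0.028 m and z of white_rest_center in the frame of rest_dish between 0.0095 and 0.0142 m and angle between each of white_rest_center, wood_rest_center's own z axis and vertical below 0.06 rad and x of wood_rest_center in the frame of rest_dish between -0.028 and 0.028 m and z of wood_rest_center in the frame of rest_dish between 0.0095 and 0.0142 m and ((y of white_rest_center in the frame of rest_dish between 0.01 and 0.066 m and y of wood_rest_center in the frame of rest_dish between -0.066 and -0.01 m) or (y of white_rest_center in the frame of rest_dish between -0.066 and -0.01 m and y of wood_rest_center in the frame of rest_dish between 0.01 and 0.066 m)) and horizontal distance between sugar_pot_center and coaster below 0.015 m and z of sugar_pot_center in the frame of coaster between 0.034 and 0.042 m and linear speed of each of tall_tin, short_tin, white_rest, wood_rest, sugar_pot below 0.02 m/s); the robot touches nothing.
It fails at once if the sugar pot is tipped by more than 0.5 rad (angle between sugar_pot_center's own z axis and vertical above 0.5 rad).
It fails at once if the toothpick pot is shifted by more than 20 mm or knocked over (distance of pick_pot from where it was at the start of the episode above 0.02 m or angle between pick_pot's own z axis and vertical above 0.4 rad).
It fails at once if the salt shaker is shifted by more than 20 mm or knocked over (distance of salt_shaker from where it was at the start of the episode above 0.02 m or angle between salt_shaker's own z axis and vertical above 0.4 rad).
It also fails if it takes over 128 s, if anything falls off the work surface, if the arm or the gripper's body presses on something with over 40 N, if the wrist force passes 120 N, or if a joint passes its speed limit or range.

ROBOT

A 7-joint arm with a two-finger parallel gripper is mounted at the origin on the work surface. World frame = base frame: x ahead of the robot, y to its left, z up, the work surface at z = 0. Lengths are in m, angles in degrees, forces in N, time in s.
With the tool pointing down it reaches from about 0.425 to 0.875 m from the base axis. Payload 4.7 kg.
Tool frame: the origin (TCP) lies between the finger pads; the fingertips stand 11 mm ahead of it and the grasp point (between the pads) lies 8 mm behind it (env.tcp_to_tips is the distance from the TCP to the fingertips, in m); z points along the fingers, y is the line along which they close (so a half turn about z gives the same grasp; the last joint's range is limited). The gripper opens to 87 mm and grips with 3 to 60 N. Pads are 19 mm wide; open, the fingers measure 117 mm over their backs; the gripper's body (75 mm by 190 mm) begins 51 mm behind the grasp point.
Start: joints at [65.667, 18.392, -4.016, 83.108, 1.295, 78.541, -3.26], TCP at [0.276, -0.588, 0.234] pointing down, gripper open.
Joint ranges: [-163.93, 163.93], [-17.29, 119.83], [-79.2, 71.16], [3.27, 140.29], [-89.18, 269.18], [5.43, 117.66], [-154.24, 154.24]. Speed limits (degrees/s): [147.25, 147.25, 180, 180, 180, 180, 180].

INTERFACE

Orientations are given as [roll, pitch, yaw] about the fixed x, y, z axes, in that order (R = Rz(yaw) Ry(pitch) Rx(roll)).
In Python, from cell import env, viewer gives the robot as it stands.
- The arm moves only by the tool step_arm, never from a script. Its arguments are lists of equal length, an entry for each row: "delta_pos": the shift along the tool's x, y, z in units of 0.2 m (1.0 is 0.2 m), a list of three; "rot": the turn, a rotation vector about the tool's x, y, z in units of 1.5 rad (1.0 is 1.5 rad), a list of three; "gripper": the gripper command: -1 is shut, 1 is fully open, values between are in proportion. A call has 1 to 20 rows; each row is the pose to reach, as a shift and turn from the pose commanded when the call began, along the tool's axes at that moment; what a row does not reach only later rows make up. A row lasts 1/8 s, in which the tool goes at most 62.5 mm and 10.7 degrees, less where a joint would pass 70% of its speed; a pose out of reach is approached as far as the arm can. A call with a number of a shift or a turn outside -1 to 1 is refused whole. A call with a gripper value outside its range is refused whole. The fingers move at their own pace and stop on an object; "squeeze" is the grip in N (left out, the last holds). Time passes only in rows, so rows that repeat a pose let the fingers close. It gives the time, the measured TCP pose, the force, the opening and the grip force at its end, in the units of the state.
- env.get_obs(): the state, without advancing time (a new reading comes with each control period).
- viewer.read_camera(name): name is "scene" or "top" or "wrist"; returns a dict with "img" (420x560x3 uint8, red, green, blue), "fx", "fy", "cx", "cy" (pixels), "pose" (4x4, takes a point from camera to world coordinates). Camera axes: x right, y down, z forward; pixel columns grow to the right and rows downward; lengths in m; the calibration is good to about 2 mm. A picture is of the moment at which its call begins. There is no depth.
- env.sign_off(): hands the job in; it is judged then, once.
The state is a dict: "time_s": time; "qpos": joint angles; "joint_velocities": joint speeds; "effort": joint torques, N m; "tool_pos": TCP position; "tool_rot": TCP orientation; "force": force on the tool from outside, world axes, zero at the start; "wrist_torque": the same for the moment, N m; "grip_width": finger opening in m; "grasp_force": force on a finger pad.
Only numpy, scipy, OpenCV 4.12 (cv2) and the standard library are available. Lean on these libraries where they do the work, as an engineer would, in place of code of your own. Each camera call takes 0.05 s, during which the arm holds its last target. There are 200 camera calls.

## Working session

There is one attempt and no reset: what is moved stays moved. The work goes in short steps, Python scripts to look and compute and a tool call to move; the robot and the scene stay as the last step left them, time stands still between calls to the robot, and variables do not carry over. Pictures are saved under pics/ and viewed, at most 14 in all, crops included, and the job is handed in when it is done.

Besides the shell and the picture viewer there is one more tool, called after ">>>" as name(argument=value, ...) on one line, values as JSON. step_arm: Moves the arm, as the interface text tells. Shifts and turns lie within -1 to 1; 1 stands for 0.2 m of shift or 1.5 rad of turn. Its arguments: {"type":"object","properties":{"delta_pos":{"type":"array"},"rot":{"type":"array"},"gripper":{"type":"array"},"squeeze":{"type":"number"}},"required":["delta_pos","rot","gripper"]}

```bash
ls; mkdir -p pics
python3 - <<'E'
from cell import env, viewer
import cv2,numpy as np
for n in("top","scene"):
    d=viewer.read_camera(n);cv2.imwrite(f"pics/{n}0.png",cv2.resize(d["img"][:,:,::-1],(800,600),interpolation=cv2.INTER_CUBIC))
    print(n,d["fx"],d["fy"],d["cx"],d["cy"],np.round(d["pose"],4).tolist())
o=env.get_obs();print(o)
E
```

```text
pics
top 427.7475267975149 427.7475267975149 282.27826313395684 215.8606837078347 [[-0.0104, -0.9885, 0.1507, 0.3894], [-0.9999, 0.0117, 0.0082, -0.0026], [-0.0099, -0.1506, -0.9885, 0.976], [0.0, 0.0, 0.0, 1.0]]
scene 537.7233866046147 537.7233866046147 275.89721952588854 203.31314079168084 [[0.2727, 0.5781, -0.7691, 1.4099], [0.9621, -0.1635, 0.2182, -0.2663], [0.0004, -0.7994, -0.6008, 0.7722], [0.0, 0.0, 0.0, 1.0]]
{'time_s': 0.1, 'qpos': array([65.66695839, 18.43612649, -4.01290223, 83.16687176,  1.29330904,
       78.54159582, -3.2583735 ]), 'joint_velocities': array([-0.05197287, -0.12164264, -0.04686875, -0.1794635 ,  0.00608636,
        0.02630516, -0.08075845]), 'effort': array([-1.75020864e-04, -4.92572808e+01, -4.05763322e-01, -3.13395739e+01,
       -6.41401322e-02,  3.94986395e-02,  4.73113585e-05]), 'tool_pos': array([ 0.27588844, -0.58802272,  0.23256473]), 'tool_rot': array([-1.79900531e+02,  4.60510311e-03,  2.51414113e+01]), 'force': array([-0.38766153, -0.69320419, -0.14812433]), 'wrist_torque': array([0.02373364, 0.0045187 , 0.03383643]), 'grasp_force': 0.0, 'grip_width': 0.08692395069977407}
```

View pics/top0.png

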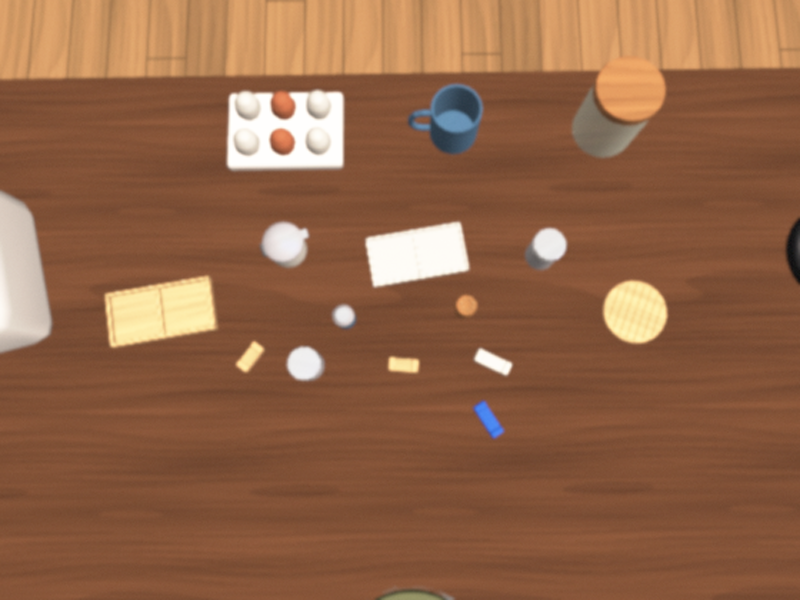

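View pics/scene0.png

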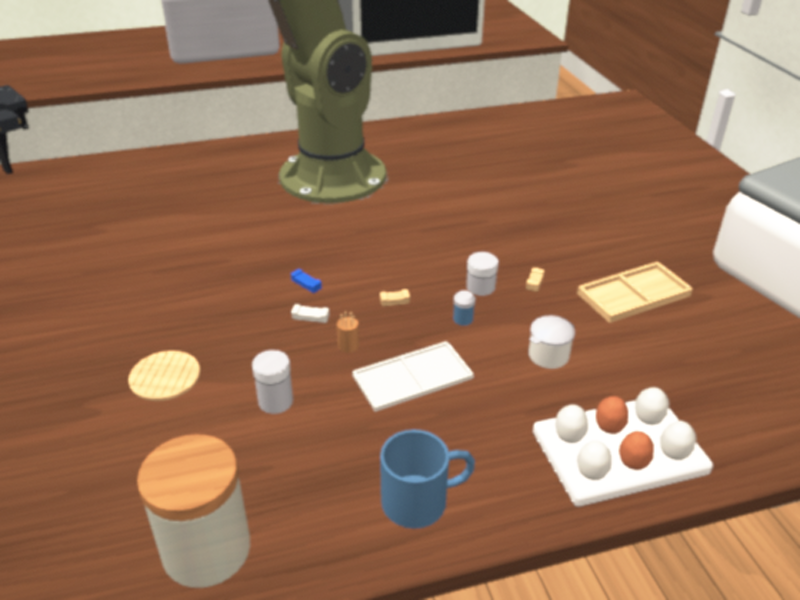

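The top picture has +x up and +y left. The tins are at (305,364) (short) and (548,245) (tall). The sugar pot is at (285,243), with its tab towards (305,234), and the coaster is at (635,312). The tray is at (160,312), the dish at (417,254), the salt shaker at (344,316) and the pick pot at (466,306). The white rest is at (493,361), and the blue look-alike at (488,420) is not meant.
There are two wooden candidates, (250,357) and (403,365). The base lies below (410,600), so (403,365) is the nearer. I'll confirm that in the enlarged crops.

```bash
cat > h.py <<'E'
import numpy as np
from scipy.spatial.transform import Rotation as R
def ray(d,u,v,z):
    P=d["pose"];r=P[:3,:3]@np.array([(u-d["cx"])/d["fx"],(v-d["cy"])/d["fy"],1])
    return P[:3,3]+r*(z-P[2,3])/r[2]
E
python3 - <<'E'
from cell import viewer
import cv2,pickle
d=viewer.read_camera("top");pickle.dump(d,open("top.pkl","wb"))
for n,c in(("A",70),("B",270)):
    cv2.imwrite(f"pics/crop{n}.png",cv2.resize(d["img"][155:305,c:c+200,::-1],(800,600),interpolation=cv2.INTER_CUBIC))
E
```

```text
(no output)
```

View pics/cropA.png

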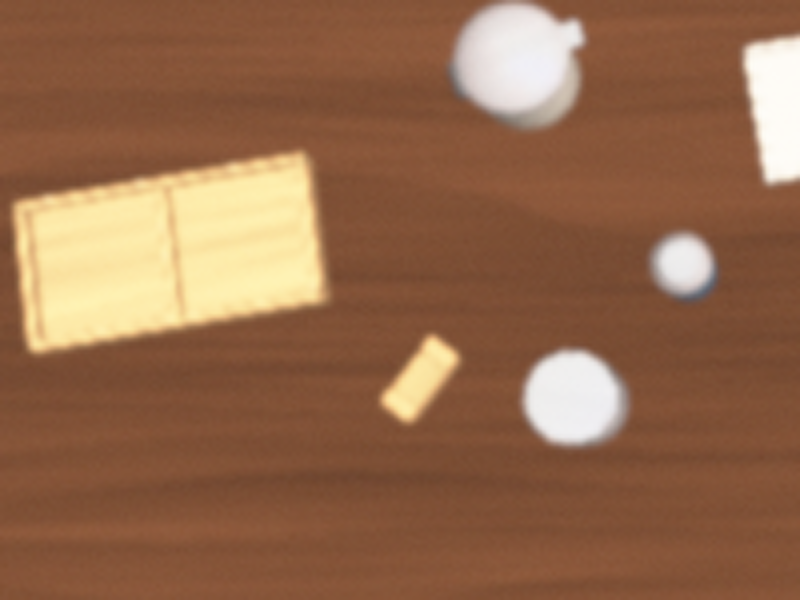

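View pics/cropB.png

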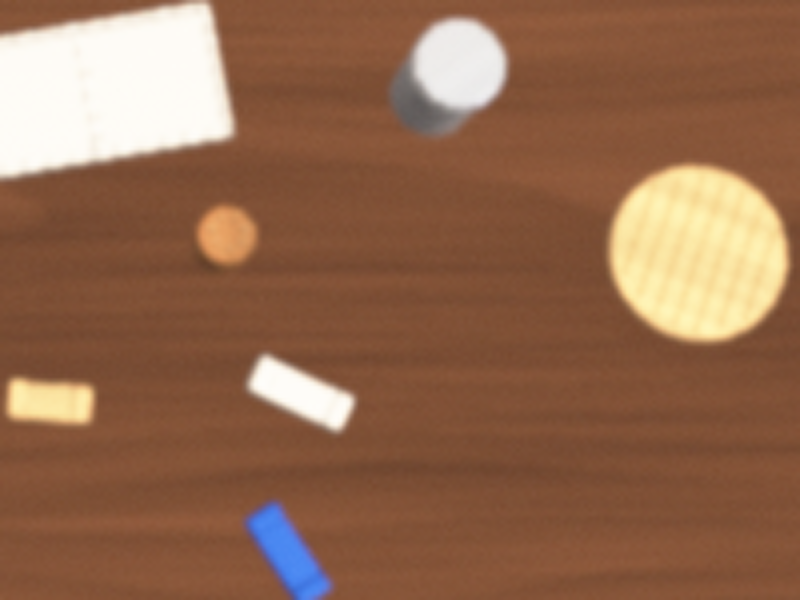

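Crop A shows the tray centre at (171,252), the sugar pot lid at (510,58) with its tab at (574,34), the salt shaker at (683,264), the short tin at (570,398) and the far wooden look-alike at (420,378). Crop B shows the tall tin lid at (460,64), the coaster at (699,253), the pick pot at (227,235), the white rest at (301,394) and the wooden rest at (51,402).

Run:
```python
from h import *;import pickle
d=pickle.load(open("top.pkl","rb"))
f=lambda u,v,z,c=70:ray(d,c+(u+.5)/4-.5,155+(v+.5)/4-.5,z)[:2]
for n,a in dict(tray=(171,252,.015),sugar=(510,58,.062),tab=(577,33,.049),salt=(683,264,.05),short=(570,398,.056),wood2=(420,378,.014),dish=(889,92,.009),pick=(1027,235,.055),tall=(1260,64,.076),coaster=(1499,253,.007),white=(1101,394,.014),wood=(851,402,.014)).items():
    p=f(*a);print(n,p.round(4),"r",np.hypot(*p).round(3))
def ax(n,a,b):
    v=f(*a)-f(*b);print(n,"len",np.linalg.norm(v).round(4),"ang",np.degrees(np.arctan2(v[1],v[0])).round(1))
ax("tray y",(24.5,278,.015),(317.5,226,.015));ax("tray x",(160.5,177.5,.015),(181.5,326.5,.015))
ax("dish y",(756.5,114.5,.009),(1022,68.5,.009));ax("white",(1054.5,369.5,.016),(1147.5,416,.016));ax("wood",(810,399,.016),(892.5,405,.016));ax("tab",(577,33,.049),(510,58,.062))
```

```text
tray [0.5364 0.3928] r 0.665
sugar [0.6351 0.1914] r 0.663
tab [0.6525 0.1569] r 0.671
salt [0.5211 0.0969] r 0.53
short [0.4482 0.1567] r 0.475
wood2 [0.4631 0.2488] r 0.526
dish [ 0.6262 -0.0178] r 0.626
pick [ 0.5341 -0.0911] r 0.542
tall [ 0.6227 -0.217 ] r 0.659
coaster [ 0.5281 -0.3643] r 0.642
white [ 0.4499 -0.1341] r 0.469
wood [0.4469 0.0061] r 0.447
tray y len 0.1685 ang 99.6
tray x len 0.0876 ang 10.7
dish y len 0.1563 ang 99.3
white len 0.0576 ang 62.6
wood len 0.0463 ang 85.2
tab len 0.0387 ang -63.2
```

The measured sizes agree with those given: tray 168×88, dish 156, rests 57.6 and 46.3, and tab at 39 mm. The wooden rest meant is the one at (0.447,0.006), at 0.447 m from the base against 0.526 m for the other. I'll carry at yaw 90 so that the tool axes line up with the world axes.

>>> step_arm(delta_pos=[[0.99,-0.585,0],[0.99,-0.585,0],[0.99,-0.585,0],[0.99,-0.585,0],[0.99,-0.585,0],[0.99,-0.585,0],[0.99,-0.585,0],[0.99,-0.585,0],[0.99,-0.585,0]], rot=[[0,0,-0.755],[0,0,-0.755],[0,0,-0.755],[0,0,-0.755],[0,0,-0.755],[0,0,-0.755],[0,0,-0.755],[0,0,-0.755],[0,0,-0.755]], gripper=[[1],[1],[1],[1],[1],[1],[1],[1],[1]], squeeze=20)

```text
$.gripper[0]: bad value
```

>>> step_arm(delta_pos=[[0.99,-0.585,0],[0.99,-0.585,0],[0.99,-0.585,0],[0.99,-0.585,0],[0.99,-0.585,0],[0.99,-0.585,0],[0.99,-0.585,0],[0.99,-0.585,0],[0.99,-0.585,0]], rot=[[0,0,-0.755],[0,0,-0.755],[0,0,-0.755],[0,0,-0.755],[0,0,-0.755],[0,0,-0.755],[0,0,-0.755],[0,0,-0.755],[0,0,-0.755]], gripper=[1,1,1,1,1,1,1,1,1], squeeze=20)

```text
time_s: 1.27
tool_pos: [0.4056, -0.3985, 0.2335]
tool_rot: [-180.0, -0.0, 89.9]
force: [1.2, -0.4, -0.1]
grip_width: 0.0871
grasp_force: 0.0
```

>>> step_arm(delta_pos=[[0.9,1,0],[0.9,1,0],[0.9,1,0],[0.9,1,0],[0.9,1,0],[0.9,1,0],[0.9,1,0],[0.9,1,0]], rot=[[0,0,0],[0,0,0],[0,0,0],[0,0,0],[0,0,0],[0,0,0],[0,0,0],[0,0,0]], gripper=[1,1,1,1,1,1,1,1])

```text
time_s: 2.28
tool_pos: [0.6043, -0.2209, 0.2337]
tool_rot: [-180.0, 0.1, 89.8]
force: [-0.5, -0.5, 1.0]
grip_width: 0.0869
grasp_force: 0.0
```

Run:
```python
from cell import viewer,env
import cv2,pickle
d=viewer.read_camera("wrist");pickle.dump(d,open("w.pkl","wb"))
cv2.imwrite("pics/w1.png",d["img"][:,:,::-1]);print(d["fx"],d["pose"].round(3).tolist(),env.get_obs()["tool_pos"])
```

```text
293.19547288786555 [[1.0, -0.004, -0.003, 0.605], [-0.004, -0.956, -0.293, -0.141], [-0.001, 0.293, -0.956, 0.386], [0.0, 0.0, 0.0, 1.0]] [ 0.60447885 -0.22040311  0.23374232]
```

View pics/w1.png

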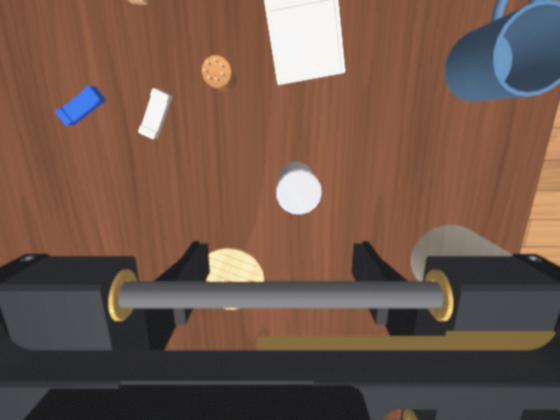

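The wrist view shows the tall tin lid at (299,190), the white rest at (155,114), the pick pot at (216,71) and the blue look-alike at (80,105). I'll use these to cross-check the top camera.

Run:
```python
from h import *;import pickle
d=pickle.load(open("w.pkl","rb"))
for n,a in dict(tall=(299,189.5,.076),white=(155,114,.014),pick=(216,71,.055),dishcorner1=(278,83,.009),dishcorner2=(345,72,.009)).items(): print(n,ray(d,*a)[:2].round(4))
```

```text
tall [ 0.6244 -0.214 ]
white [ 0.4528 -0.1343]
pick [ 0.5381 -0.093 ]
dishcorner1 [ 0.6017 -0.0998]
dishcorner2 [ 0.6807 -0.0882]
```

>>> step_arm(delta_pos=[[0.015,0.09,0.2],[0.015,0.09,0.45],[0.015,0.09,0.7],[0.015,0.09,0.9],[0.015,0.09,0.99],[0.015,0.09,0.99],[0.015,0.09,0.99],[0.015,0.09,0.99],[0.015,0.09,0.99],[0.015,0.09,0.99],[0.015,0.09,0.99],[0.015,0.09,0.99]], rot=[[0,0,0],[0,0,0],[0,0,0],[0,0,0],[0,0,0],[0,0,0],[0,0,0],[0,0,0],[0,0,0],[0,0,0],[0,0,0],[0,0,0]], gripper=[1,1,1,1,1,1,1,-1,-1,-1,-1,-1], squeeze=25)

```text
time_s: 3.82
tool_pos: [0.6236, -0.2153, 0.0356]
tool_rot: [180.0, 0.0, 90.0]
force: [-0.5, 0.4, 0.5]
grip_width: 0.0476
grasp_force: 25.0
```

>>> step_arm(delta_pos=[[0,0,-0.2],[0,0,-0.4],[0,0,-0.6],[0.1,0,-0.72],[0.3,-0.05,-0.72],[0.5,-0.08,-0.72],[0.75,-0.12,-0.72],[1,-0.15,-0.72],[1,-0.15,-0.72]], rot=[[0,0,0],[0,0,0],[0,0,0],[0,0,0],[0,0,0],[0,0,0],[0,0,0],[0,0,0],[0,0,0]], gripper=[-1,-1,-1,-1,-1,-1,-1,-1,-1])

```text
time_s: 4.95
tool_pos: [0.5926, -0.0087, 0.1798]
tool_rot: [-180.0, -0.1, 90.5]
force: [0.2, -1.9, -1.5]
grip_width: 0.0479
grasp_force: 25.0
```

>>> step_arm(delta_pos=[[0.25,-0.04,0],[0.5,-0.08,0],[0.75,-0.12,0],[1,-0.15,0],[1,-0.15,0]], rot=[[0,0,0],[0,0,0],[0,0,0],[0,0,0],[0,0,0]], gripper=[-1,-1,-1,-1,-1])

```text
time_s: 5.58
tool_pos: [0.5618, 0.1899, 0.1796]
tool_rot: [-180.0, -0.2, 90.5]
force: [-0.3, -0.8, -1.5]
grip_width: 0.0477
grasp_force: 25.0
```

>>> step_arm(delta_pos=[[0.25,-0.04,0],[0.5,-0.08,0],[0.75,-0.12,0],[1,-0.15,0],[1,-0.15,0],[1,-0.15,0]], rot=[[0,0,0],[0,0,0],[0,0,0],[0,0,0],[0,0,0],[0,0,0]], gripper=[-1,-1,-1,-1,-1,-1])

```text
time_s: 6.32
tool_pos: [0.5344, 0.3827, 0.1788]
tool_rot: [-180.0, 0.1, 89.9]
force: [0.2, -0.8, -1.0]
grip_width: 0.0477
grasp_force: 25.0
```

>>> step_arm(delta_pos=[[0.24,-0.02,0],[0.24,-0.02,0.1],[0.24,-0.02,0.3],[0.24,-0.02,0.5],[0.24,-0.02,0.6],[0.24,-0.02,0.65],[0.24,-0.02,0.69],[0.24,-0.02,0.69],[0.24,-0.02,0.695],[0.24,-0.02,0.695],[0.24,-0.02,0.695],[0.24,-0.02,0.695],[0.24,-0.02,0.695],[0.24,-0.02,0.5],[0.24,-0.02,0.25],[0.24,-0.02,0],[0.24,-0.02,0]], rot=[[0,0,0],[0,0,0],[0,0,0],[0,0,0],[0,0,0],[0,0,0],[0,0,0],[0,0,0],[0,0,0],[0,0,0],[0,0,0],[0,0,0],[0,0,0],[0,0,0],[0,0,0],[0,0,0],[0,0,0]], gripper=[-1,-1,-1,-1,-1,-1,-1,-1,-1,0.5,0.5,0.5,0.5,0.6,0.6,0.6,0.6])

```text
time_s: 8.45
tool_pos: [0.5309, 0.4351, 0.1851]
tool_rot: [179.6, -0.3, 90.0]
force: [-0.5, -0.0, -0.7]
grip_width: 0.0696
grasp_force: 0.0
```

>>> step_arm(delta_pos=[[-1,-0.2,0],[-1,-0.2,0],[-1,-0.2,0],[-1,-0.2,0],[-1,-0.2,0],[-1,-0.2,0]], rot=[[0,0,0],[0,0,0],[0,0,0],[0,0,0],[0,0,0],[0,0,0]], gripper=[1,1,1,1,1,1])

```text
time_s: 9.2
tool_pos: [0.4892, 0.2348, 0.1796]
tool_rot: [-180.0, -0.1, 90.2]
force: [-0.9, 0.2, 0.4]
grip_width: 0.0871
grasp_force: 0.0
```

>>> step_arm(delta_pos=[[-0.38,-0.2,0],[-0.38,-0.2,0.1],[-0.38,-0.2,0.3],[-0.38,-0.2,0.5],[-0.38,-0.2,0.65],[-0.38,-0.2,0.72],[-0.38,-0.2,0.72],[-0.38,-0.2,0.72],[-0.38,-0.2,0.72],[-0.38,-0.2,0.72],[-0.38,-0.2,0.72],[-0.38,-0.2,0.72]], rot=[[0,0,0],[0,0,0],[0,0,0],[0,0,0],[0,0,0],[0,0,0],[0,0,0],[0,0,0],[0,0,0],[0,0,0],[0,0,0],[0,0,0]], gripper=[1,1,1,1,1,1,1,-1,-1,-1,-1,-1])

```text
time_s: 10.7
tool_pos: [0.4495, 0.1565, 0.0357]
tool_rot: [180.0, 0.0, 90.0]
force: [0.4, 0.0, 1.3]
grip_width: 0.0476
grasp_force: 25.0
```

>>> step_arm(delta_pos=[[0,0,-0.2],[0,0,-0.45],[0,0,-0.65],[0.25,0.1,-0.7],[0.5,0.25,-0.7],[0.75,0.37,-0.7],[0.98,0.47,-0.7],[0.98,0.47,-0.7],[0.98,0.47,-0.5],[0.98,0.47,-0.3],[0.98,0.47,-0.15],[0.98,0.47,-0.06],[0.98,0.47,-0.025],[0.98,0.47,-0.025],[0.98,0.47,-0.025]], rot=[[0,0,0],[0,0,0],[0,0,0],[0,0,0],[0,0,0],[0,0,0],[0,0,0],[0,0,0],[0,0,0],[0,0,0],[0,0,0],[0,0,0],[0,0,0],[0,0,0],[0,0,0]], gripper=[-1,-1,-1,-1,-1,-1,-1,-1,-1,-1,-1,-1,-1,-1,-1])

```text
time_s: 12.58
tool_pos: [0.544, 0.353, 0.0416]
tool_rot: [179.9, -0.1, 90.0]
force: [-0.4, 0.6, -1.4]
grip_width: 0.0478
grasp_force: 25.0
```

>>> step_arm(delta_pos=[[0,0,0],[0,0,0],[0,0,0],[0,0,0],[0,0,-0.2],[0,0,-0.45],[0,0,-0.7],[0,0,-0.7],[0,0,-0.7]], rot=[[0,0,0],[0,0,0],[0,0,0],[0,0,0],[0,0,0],[0,0,0],[0,0,0],[0,0,0],[0,0,0]], gripper=[0.5,0.5,0.5,0.5,0.6,0.6,0.6,0.6,0.6])

```text
time_s: 13.7
tool_pos: [0.5431, 0.3523, 0.18]
tool_rot: [-180.0, 0.0, 90.0]
force: [-0.9, -0.6, -0.0]
grip_width: 0.0695
grasp_force: 0.0
```

Run:
```python
from cell import viewer,env
import cv2,pickle
d=viewer.read_camera("top");pickle.dump(d,open("top2.pkl","wb"))
cv2.imwrite("pics/top2.png",cv2.resize(d["img"][155:305,70:470,::-1],(800,300),interpolation=cv2.INTER_CUBIC))
```

```text
(no output)
```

View pics/top2.png

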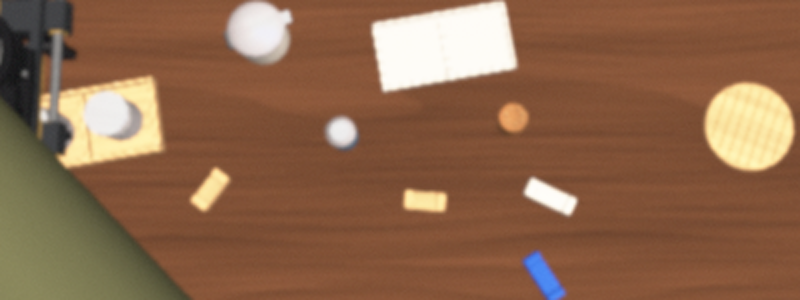

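Both tins are standing in the tray; the short one shows at (112,117) and the tall one partly at (55,130). The toothpick pot and salt shaker haven't moved. The sugar pot is next.

>>> step_arm(delta_pos=[[-0.8,0.46,0],[-0.8,0.46,0],[-0.8,0.46,0],[-0.8,0.46,0],[-0.8,0.46,0],[-0.8,0.46,0],[-0.8,0.46,0]], rot=[[0,0,-0.31],[0,0,-0.31],[0,0,-0.31],[0,0,-0.31],[0,0,-0.31],[0,0,-0.31],[0,0,-0.31]], gripper=[1,1,1,1,1,1,1])

```text
time_s: 14.62
tool_pos: [0.6344, 0.1945, 0.1805]
tool_rot: [-180.0, -0.0, 116.8]
force: [0.1, 0.4, -0.3]
grip_width: 0.0869
grasp_force: 0.0
```

Run:
```python
from cell import viewer,env
import cv2,pickle
d=viewer.read_camera("wrist");pickle.dump(d,open("w2.pkl","wb"))
cv2.imwrite("pics/w2.png",d["img"][:,:,::-1])
```

```text
(no output)
```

View pics/w2.png

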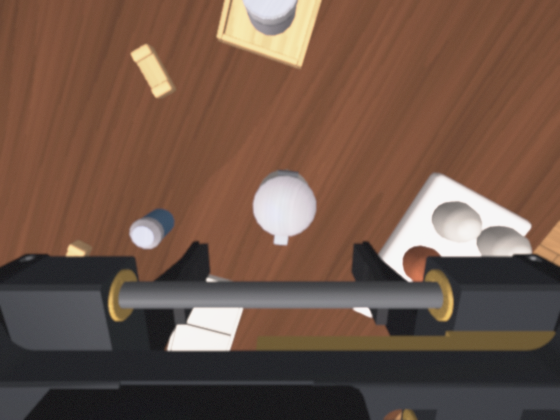

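The wrist view shows the lid centred at (284,204) and the tab end at (281,243), so the tab lies almost straight across the closing line, as wanted.

Run:
```python
from h import *;import pickle
d=pickle.load(open("w2.pkl","rb"))
c=ray(d,284,204,.062)[:2];t=ray(d,281,242,.049)[:2];print(c,t,np.degrees(np.arctan2(*(t-c)[::-1])),np.linalg.norm(t-c))
```

```text
[0.63632499 0.1978382 ] [0.65414862 0.15620275] -66.82482963325793 0.04529009056588701
```

>>> step_arm(delta_pos=[[0.012,0,0.1],[0.012,0,0.3],[0.012,0,0.5],[0.012,0,0.65],[0.012,0,0.75],[0.012,0,0.81],[0.012,0,0.81],[0.012,0,0.81],[0.012,0,0.81],[0.012,0,0.81],[0.012,0,0.81],[0.012,0,0.81],[0.012,0,0.81]], rot=[[0,0,0],[0,0,0],[0,0,0],[0,0,0],[0,0,0],[0,0,0],[0,0,0],[0,0,0],[0,0,0],[0,0,0],[0,0,0],[0,0,0],[0,0,0]], gripper=[1,1,1,1,1,1,1,0,-1,-1,-1,-1,-1], squeeze=35)

```text
time_s: 16.3
tool_pos: [0.6355, 0.1952, 0.0195]
tool_rot: [179.9, 0.0, 116.7]
force: [3.4, 1.8, 5.1]
grip_width: 0.0614
grasp_force: 35.0
```

>>> step_arm(delta_pos=[[0,0,0],[0,0,0],[0,0,-0.03],[0,0,-0.06],[0,0,-0.1],[0,0,-0.1]], rot=[[0,0,0],[0,0,0],[0,0,0],[0,0,0],[0,0,0],[0,0,0]], gripper=[-1,-1,-1,-1,-1,-1])

```text
time_s: 17.05
tool_pos: [0.6345, 0.195, 0.0392]
tool_rot: [180.0, 0.0, 116.7]
force: [0.2, 0.1, -2.3]
grip_width: 0.0612
grasp_force: 35.1
```

Run:
```python
from cell import viewer,env
import cv2
d=viewer.read_camera("scene")
cv2.imwrite("pics/s2.png",cv2.resize(d["img"][140:300,290:490,::-1],(750,600),interpolation=cv2.INTER_CUBIC));o=env.get_obs();print(o["force"],o["wrist_torque"],o["grip_width"])
```

```text
[ 0.47290152 -0.36252933 -3.04271649] [ 0.02333927 -0.1471489   0.05950162] 0.06114916563674048
```

View pics/s2.png

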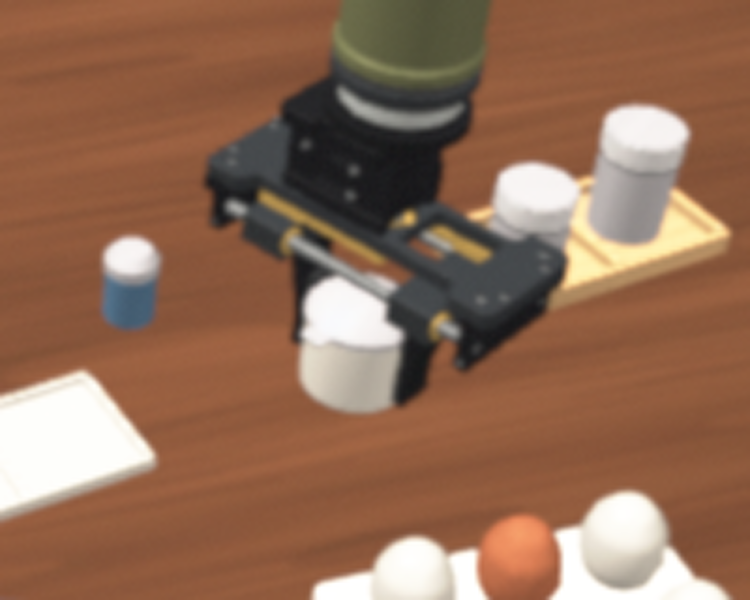

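The sugar pot hangs upright and held, and both tins stand upright in the tray behind it. I'll lift it, turn back to yaw 90 and carry it to the coaster.

>>> step_arm(delta_pos=[[0,0,-0.15],[0,0,-0.35],[0,0,-0.5],[0,0,-0.6],[0,0,-0.7],[0,0,-0.7],[0,0,-0.7]], rot=[[0,0,0],[0,0,0.06],[0,0,0.14],[0,0,0.22],[0,0,0.29],[0,0,0.31],[0,0,0.31]], gripper=[-1,-1,-1,-1,-1,-1,-1])

```text
time_s: 17.98
tool_pos: [0.6337, 0.1946, 0.1773]
tool_rot: [-179.9, 0.0, 90.1]
force: [-0.2, 0.2, -2.4]
grip_width: 0.0615
grasp_force: 35.1
```

>>> step_arm(delta_pos=[[-0.07,-0.01,0],[-0.2,-0.04,0],[-0.38,-0.07,0],[-0.56,-0.1,0],[-0.75,-0.14,0],[-0.93,-0.175,0]], rot=[[0,0,0],[0,0,0],[0,0,0],[0,0,0],[0,0,0],[0,0,0]], gripper=[-1,-1,-1,-1,-1,-1])

```text
time_s: 18.73
tool_pos: [0.5982, 0.006, 0.1776]
tool_rot: [-179.9, 0.0, 90.0]
force: [0.7, 0.2, -2.4]
grip_width: 0.0609
grasp_force: 35.1
```

>>> step_arm(delta_pos=[[-0.19,-0.04,0],[-0.38,-0.07,0],[-0.56,-0.1,0],[-0.75,-0.14,0],[-0.93,-0.175,0]], rot=[[0,0,0],[0,0,0],[0,0,0],[0,0,0],[0,0,0]], gripper=[-1,-1,-1,-1,-1])

```text
time_s: 19.35
tool_pos: [0.5629, -0.1796, 0.1776]
tool_rot: [-179.9, 0.0, 90.0]
force: [0.2, 0.4, -1.2]
grip_width: 0.0611
grasp_force: 35.1
```

>>> step_arm(delta_pos=[[-0.19,-0.04,0],[-0.38,-0.07,0],[-0.56,-0.1,0],[-0.75,-0.14,0],[-0.85,-0.16,0],[-0.92,-0.175,0],[-0.93,-0.175,0],[-0.93,-0.175,0]], rot=[[0,0,0],[0,0,0],[0,0,0],[0,0,0],[0,0,0],[0,0,0],[0,0,0],[0,0,0]], gripper=[-1,-1,-1,-1,-1,-1,-1,-1])

```text
time_s: 20.35
tool_pos: [0.5303, -0.3616, 0.1786]
tool_rot: [180.0, -0.1, 90.1]
force: [-0.1, 0.9, -2.6]
grip_width: 0.0616
grasp_force: 35.1
```

>>> step_arm(delta_pos=[[0,0,0.15],[0,0,0.35],[0,0,0.5],[0,0,0.62],[0,0,0.69],[0,0,0.73],[0,0,0.75],[0,0,0.76],[0,0,0.76],[0,0,0.76]], rot=[[0,0,0],[0,0,0],[0,0,0],[0,0,0],[0,0,0],[0,0,0],[0,0,0],[0,0,0],[0,0,0],[0,0,0]], gripper=[-1,-1,-1,-1,-1,-1,-1,-1,-1,-1])

```text
time_s: 21.6
tool_pos: [0.5298, -0.3635, 0.0271]
tool_rot: [180.0, 0.0, 90.0]
force: [-0.4, 0.4, -2.9]
grip_width: 0.0612
grasp_force: 35.0
```

>>> step_arm(delta_pos=[[0,0,0],[0,0,0],[0,0,0],[0,0,0],[0,0,-0.1],[0,0,-0.3],[0,0,-0.55],[0,0,-0.75],[0,0,-0.75]], rot=[[0,0,0],[0,0,0],[0,0,0],[0,0,0],[0,0,0],[0,0,0],[0,0,0],[0,0,0],[0,0,0]], gripper=[0.5,0.8,0.9,0.9,0.9,0.9,0.9,0.9,0.9])

```text
time_s: 22.72
tool_pos: [0.5322, -0.3643, 0.1827]
tool_rot: [179.6, 0.3, 90.0]
force: [-0.6, 0.1, 0.0]
grip_width: 0.083
grasp_force: 0.0
```

Run:
```python
from cell import viewer,env
import cv2,pickle
d=viewer.read_camera("wrist");pickle.dump(d,open("w3.pkl","wb"))
cv2.imwrite("pics/w3.png",d["img"][:,:,::-1])
```

```text
(no output)
```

View pics/w3.png

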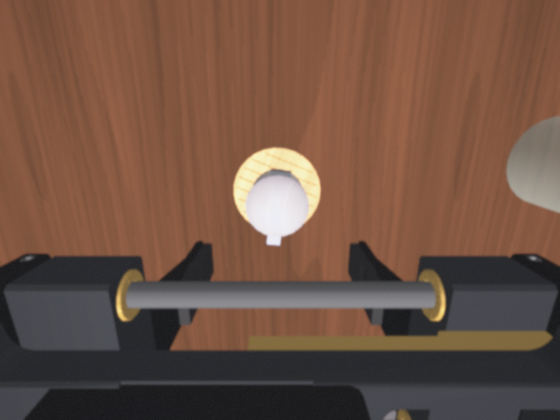

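The lid is at (277,204) over the coaster at (277,190), upright. I'll check the offset in numbers while I head for the white rest.

Run:
```python
from h import *;import pickle
d=pickle.load(open("w3.pkl","rb"))
print(ray(d,277,204,.069)[:2]-ray(d,277,190,.007)[:2],ray(d,277,190,.007))
```

```text
[0.00026326 0.00141521] [ 0.52957336 -0.36297204  0.007     ]
```

>>> step_arm(delta_pos=[[0.3,-0.1,0],[0.6,-0.2,0],[1,-0.39,0],[1,-0.39,0],[1,-0.39,0],[1,-0.39,0],[1,-0.39,0]], rot=[[0,0,0],[0,0,0.1],[0,0,0.32],[0,0,0.32],[0,0,0.32],[0,0,0.32],[0,0,0.32]], gripper=[0.9,0.9,0.15,0.15,0.15,0.15,0.15])

```text
time_s: 23.65
tool_pos: [0.4516, -0.1644, 0.1763]
tool_rot: [-180.0, -0.0, 62.5]
force: [0.6, -0.3, -0.1]
grip_width: 0.051
grasp_force: 0.0
```

>>> step_arm(delta_pos=[[0.13,-0.07,0.1],[0.13,-0.07,0.3],[0.13,-0.07,0.5],[0.13,-0.07,0.65],[0.13,-0.07,0.75],[0.13,-0.07,0.8],[0.13,-0.07,0.82],[0.13,-0.07,0.82],[0.13,-0.07,0.82],[0.13,-0.07,0.82],[0.13,-0.07,0.82],[0.13,-0.07,0.82]], rot=[[0,0,0],[0,0,0],[0,0,0],[0,0,0],[0,0,0],[0,0,0],[0,0,0],[0,0,0],[0,0,0],[0,0,0],[0,0,0],[0,0,0]], gripper=[0.15,0.15,0.15,0.15,0.15,0.15,0.15,0.15,-1,-1,-1,-1], squeeze=20)

```text
time_s: 25.15
tool_pos: [0.4511, -0.1338, 0.0127]
tool_rot: [180.0, 0.0, 62.5]
force: [0.1, -0.0, 0.9]
grip_width: 0.0198
grasp_force: 19.9
```

>>> step_arm(delta_pos=[[0,0,-0.2],[0,0,-0.4],[0,0,-0.6],[0.2,0.16,-0.7],[0.4,0.32,-0.7],[0.6,0.48,-0.7],[0.77,0.625,-0.7],[0.77,0.625,-0.7],[0.77,0.625,-0.5],[0.77,0.625,-0.3],[0.77,0.625,-0.3],[0.77,0.625,-0.3]], rot=[[0,0,0],[0,0,0],[0,0,-0.06],[0,0,-0.16],[0,0,-0.26],[0,0,-0.36],[0,0,-0.425],[0,0,-0.425],[0,0,-0.425],[0,0,-0.425],[0,0,-0.425],[0,0,-0.425]], gripper=[-1,-1,-1,-1,-1,-1,-1,-1,-1,-1,-1,-1])

```text
time_s: 26.65
tool_pos: [0.6335, -0.0552, 0.0742]
tool_rot: [179.9, 0.0, 99.0]
force: [-0.1, -0.2, 0.6]
grip_width: 0.0197
grasp_force: 19.9
```

Run:
```python
from cell import viewer,env
import cv2,pickle
d=viewer.read_camera("scene");pickle.dump(d,open("s3.pkl","wb"))
cv2.imwrite("pics/s3.png",cv2.resize(d["img"][180:300,190:350,::-1],(800,600),interpolation=cv2.INTER_CUBIC))
```

```text
(no output)
```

View pics/s3.png

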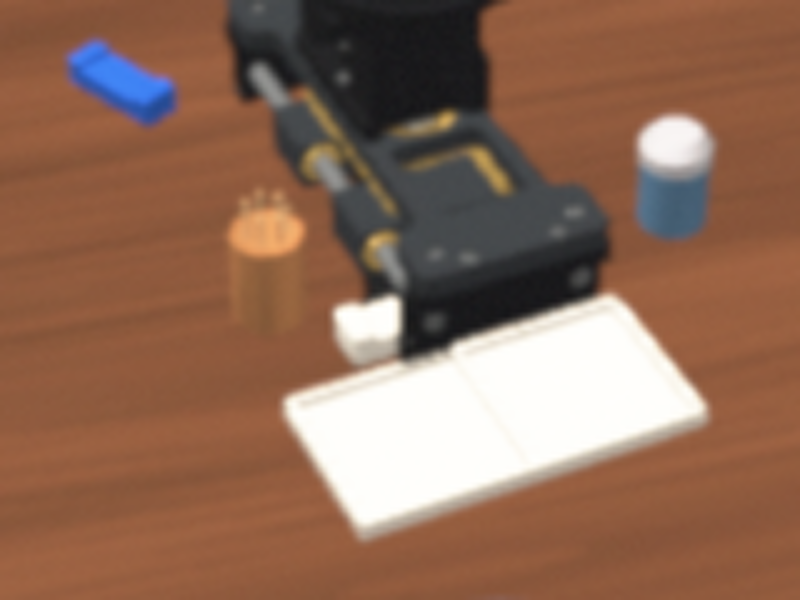

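The white rest is held level above the right-hand dish bay. The toothpick pot at crop pixel (265,260) stays 16 mm below the gripper body at the lowest point.

>>> step_arm(delta_pos=[[0,0,0.08],[0,0,0.16],[0,0,0.22],[0,0,0.26],[0,0,0.275],[0,0,0.278],[0,0,0.278],[0,0,0.278],[0,0,0.278],[0,0,0.278],[0,0,0.15],[0,0,-0.1],[0,0,-0.35],[0,0,-0.4],[0,0,-0.4]], rot=[[0,0,0],[0,0,0],[0,0,0],[0,0,0],[0,0,0],[0,0,0],[0,0,0],[0,0,0],[0,0,0],[0,0,0],[0,0,0],[0,0,0],[0,0,0],[0,0,0],[0,0,0]], gripper=[-1,-1,-1,-1,-1,-1,-1,-0.26,-0.26,-0.26,-0.26,-0.26,-0.26,-0.26,-0.26])

```text
time_s: 28.58
tool_pos: [0.6332, -0.0549, 0.153]
tool_rot: [180.0, 0.0, 99.0]
force: [0.3, 0.1, -0.3]
grip_width: 0.0322
grasp_force: 0.0
```

>>> step_arm(delta_pos=[[0.15,-0.29,0],[0.3,-0.58,0],[0.446,-0.866,0],[0.446,-0.866,0],[0.446,-0.866,0.1],[0.446,-0.866,0.3],[0.446,-0.866,0.5],[0.446,-0.866,0.63],[0.446,-0.866,0.69],[0.446,-0.866,0.7],[0.446,-0.866,0.7],[0.446,-0.866,0.7],[0.446,-0.866,0.7],[0.446,-0.866,0.7],[0.446,-0.866,0.7]], rot=[[0,0,0.1],[0,0,0.16],[0,0,0.16],[0,0,0.16],[0,0,0.16],[0,0,0.16],[0,0,0.16],[0,0,0.16],[0,0,0.16],[0,0,0.16],[0,0,0.16],[0,0,0.16],[0,0,0.16],[0,0,0.16],[0,0,0.16]], gripper=[0.15,0.15,0.15,0.15,0.15,0.15,0.15,0.15,0.15,0.15,0.15,-1,-1,-1,-1])

```text
time_s: 30.45
tool_pos: [0.448, 0.006, 0.0127]
tool_rot: [180.0, 0.0, 85.3]
force: [0.1, 0.4, 2.2]
grip_width: 0.0198
grasp_force: 20.0
```

>>> step_arm(delta_pos=[[0,0,-0.2],[0,0,-0.4],[0,0.1,-0.5],[0.05,0.3,-0.5],[0.1,0.55,-0.5],[0.143,0.75,-0.5],[0.143,0.853,-0.5],[0.143,0.853,-0.5],[0.143,0.853,-0.4],[0.143,0.853,-0.25],[0.143,0.853,-0.13],[0.143,0.853,-0.06],[0.143,0.853,-0.03],[0.143,0.853,-0.022],[0.143,0.853,-0.022],[0.143,0.853,-0.022]], rot=[[0,0,0],[0,0,0],[0,0,-0.03],[0,0,-0.08],[0,0,-0.12],[0,0,-0.16],[0,0,-0.16],[0,0,-0.16],[0,0,-0.16],[0,0,-0.16],[0,0,-0.16],[0,0,-0.16],[0,0,-0.16],[0,0,-0.16],[0,0,-0.16],[0,0,-0.16]], gripper=[-1,-1,-1,-1,-1,-1,-1,-1,-1,-1,-1,-1,-1,-1,-1,-1])

```text
time_s: 32.45
tool_pos: [0.6208, 0.0206, 0.0177]
tool_rot: [179.9, 0.0, 99.0]
force: [-0.5, 0.6, 0.1]
grip_width: 0.02
grasp_force: 20.0
```

>>> step_arm(delta_pos=[[0,0,0],[0,0,0],[0,0,0],[0,0,0],[0,0,-0.15],[0,0,-0.4],[0,0,-0.7],[0,-0.3,-0.9],[0,-0.6,-0.9],[0,-0.8,-0.9],[0,-0.8,-0.9],[0,-0.8,-0.9]], rot=[[0,0,0],[0,0,0],[0,0,0],[0,0,0],[0,0,0],[0,0,0],[0,0,0],[0,0,0],[0,0,0],[0,0,0],[0,0,0],[0,0,0]], gripper=[-0.26,-0.26,-0.26,-0.26,-0.26,-0.26,-0.26,-0.26,-0.26,-0.26,-0.26,-0.26])

```text
time_s: 33.95
tool_pos: [0.4631, -0.0047, 0.1975]
tool_rot: [179.9, 0.1, 99.0]
force: [0.8, 0.9, -0.4]
grip_width: 0.0324
grasp_force: 0.0
```

Run:
```python
from cell import viewer,env
import cv2,pickle
d=viewer.read_camera("scene");pickle.dump(d,open("s4.pkl","wb"))
cv2.imwrite("pics/s4.png",cv2.resize(d["img"][150:320,80:500,::-1],(800,324),interpolation=cv2.INTER_CUBIC))
```

```text
(no output)
```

View pics/s4.png

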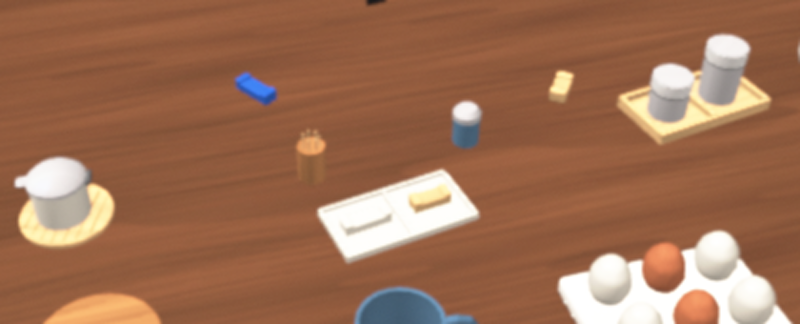

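The final view shows the tins upright in separate bays at (668,92) and (723,70), and the rests flat in separate dish bays at (366,217) and (430,198). The pot is on the coaster at (58,190), the toothpick pot and salt shaker are in place, and the arm is clear.

```bash
python3 -c "
from cell import env
print(env.sign_off())"
```

```text
the job is handed in; nothing more can be done
None
```

The shelf is tidied and handed in at about 34 s: both tins stand in the tray, both rests lie in the dish, and the sugar pot is on the coaster about 1.5 mm off centre by my measurement; the sign-off gave no verdict.

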